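Lock off the test-bench valve with its lock pin

TASK

Lock off the valve: turn its blue handle round to the closed stop, then take the bright-shafted lock pin out of the pigeonhole rack and push it nose first through the two yellow plates and the handle's blue tab until its red flat grip is right up against the outer yellow plate. Leave the pin home and the handle closed, and do not push aside or knock over the black pin, the brass pin, the sealant bottle or the pipe tee.

Things in the scene. Friction and masses are not known exactly. Their poses are not given: they have to be found in the camera images.
- valve: Fixed valve station. Origin at bench level (z=0) on the vertical stem axis; +x is the level direction in which the pin goes in. Dark steel base plate x -160..90, y -80..80 mm, 12 thick. Brass valve body and pipe along y, up to z 47 mm. Two upright yellow plates facing x, 6 mm thick, 50 wide, top at z 98, at x -142..-136 (outer) and -106..-100, each with a 16 mm round hole at y 0, z 75 mm
- lock_mouth (a point): Centre of the hole in the outer face of the outer yellow plate, at (-142, 0, 75) mm in the frame of valve. The pin goes in here along valve +x; its shoulder ends at this point
- gauge (a point): Top of the dark pressure gauge (60 mm across, on a brass stem), fixed to the valve station at (60, -40, 118) mm in the frame of valve: an obstacle
- handle (a joint): Angle of the blue handle about the stem, rad: 0 = open stop, 1.30 = closed stop; grows counter-clockwise from above; stays where left (light friction). A flat V-shaped plate at z 45 to 53 mm, 24 mm wide, hub top at z 60: one leg ends in the upright tab, the other (60 degrees clockwise of it) carries the grip post
- handle_grip (a point): Axis of the handle's upright round blue grip post (24 mm diameter, z 45 to 107 mm), point at z 90 mm, 115 mm from the stem axis. In the frame of valve it stands at the angle 0.794 + joint value (rad, from +x, counter-clockwise)
- tab_hole (a point): Centre of the 16 mm hole in the handle's upright blue tab (6 mm thick, 44 mm wide, top at z 98 mm), 90 mm from the stem, at z 75 mm. At the closed stop it stands at x -90, y 0 mm in the frame of valve, right behind the inner yellow plate and in line with both plates' holes
- rack: Fixed beige rack: three roofed slots side by side, open to its +x. Origin at bench level. Floor 20 mm high, x -120..-5 mm; roof x -124..-30, top at z 52; width 188. Slots at y -60, 0, 60 mm, 56 wide, 29 high. In each lies a pin along rack x, grip and about 25 mm of shaft under the roof, the rest of the shaft sticking out; which pin is where varies
- rack_front (a point): Middle of the front edge of the rack's roof, on top, at (-30, 0, 52) mm in the frame of rack
- lock_pin: Lock pin, 165 mm, about 0.15 kg: silver round shaft 12 mm diameter, 110 long (last 14 mm taper to a 6 mm nose), and a flat red grip 55 long, 26 wide, 12 thick. Origin on the shaft axis at the shoulder where shaft meets grip; +x to the nose, grip to x -55 mm; z normal to the flat grip (lying flat, origin 6 mm above the surface). Centre of mass near x 26 mm. Starts in a rack slot
- lock_pin_tip (a point): End of the lock pin's nose, 110 mm along +x from its origin
- black_pin: Bystander: pin of the same form and frame as lock_pin with a black shaft and grey grip, in another rack slot
- brass_pin: Bystander: pin of the same form and frame as lock_pin with a brass (yellow) shaft and green grip, in another rack slot
- sealant: Bystander: standing bottle with yellow label and red cap, 54 mm diameter, 130 mm high; origin at the centre of its underside
- tee: Bystander: grey plastic pipe tee lying flat, 90 mm long along its x, 42 mm high, branch reaching 50 mm to +y (-21 mm to -y); origin at bench level under the centre
There are look-alikes about, which are no part of the job. There is more than one size of the lock_pin; the one meant has the size given above.

How it is judged:
By the outcome, as a careful person would: the job done as asked, in the order asked, and still so for the second after the job is handed in, with the robot touching nothing.
It also fails if it takes over 72 s, if anything falls off the work surface, if the arm or the gripper's body presses on something with over 40 N, if the wrist force passes 120 N, or if a joint passes its speed limit or range.

ROBOT

A 6-joint arm with a two-finger parallel gripper is mounted at the origin on the work surface. World frame = base frame: x ahead of the robot, y to its left, z up, the work surface at z = 0. Lengths are in m, angles in rad, forces in N, time in s.
With the tool pointing down it reaches from about 0.35 to 0.725 m from the base axis. Payload 6 kg.
Tool frame: the origin (TCP) lies midway between the tips of the shut fingers; the grasp point (between the pads) lies manip.grip_depth behind it (manip.grip_depth is the distance from the TCP to the grasp point, in m); z points along the fingers, y is the line along which they close (so a half turn about z gives the same grasp; the last joint's range is limited). The gripper opens to 85 mm and grips with 20 to 120 N. Pads are 22 mm wide; open, the fingers measure 114 mm over their backs; the gripper's body (76 mm by 85 mm) begins 54 mm behind the grasp point. The pads swing forward as they close: fully open they stand 13 mm farther back than shut.
Start: joints at [-0.832, 0.04, 0.085, 0, -1.615, -0.334], TCP at [0.236, -0.551, 0.231] pointing down, gripper open.
Joint ranges: [-2.56, 2.56], [-1.29, 2.01], [-1.08, 1.49], [-3.29, 1.98], [-2.81, -0.18], [-2.99, 2.99]. Speed limits (rad/s): [2.57, 2.57, 3.01, 3.14, 3.14, 3.14].

INTERFACE

Orientations are given as a unit quaternion [x, y, z, w].
In Python, from station import manip, imaging, recognise, regions_of gives the robot as it stands. The module is installed in compiled form; this text tells all that it offers.
- The arm moves only by the tool apply_moves, never from a script. Its argument "moves" is a list of rows, each an object of numbers: "gripper": the closure, from 0 (fully open) to 1 (shut); "tx", "ty", "tz": the shift along the world's x, y, z in m; "spin": the turn about the world's z in degrees. A call has 1 to 20 rows; each row is the pose to reach, as a shift and turn from the pose commanded when the call began; what a row does not reach only later rows make up. A row lasts 1/12 s, in which the tool goes at most 41.7 mm and 7.16 degrees, less where a joint would pass 70% of its speed; a pose out of reach is approached as far as the arm can. A call with a gripper value outside its range is refused whole. The fingers move at their own pace and stop on an object; "grip_force" is the grip in N (left out, the last holds). Time passes only in rows, so rows that repeat a pose let the fingers close. It gives the time, the measured TCP pose, the force, the opening and the grip force at its end, in the units of the state.
- manip.observe(): the state, without advancing time (a new reading comes with each control period).
- imaging.snapshot(name): name is "scene" or "side" or "wrist"; returns a dict with "frame" (480x640x3 uint8, red, green, blue), "mtx" (3x3 intrinsics, pixels), "world_to_cam" (4x4, takes a point from world to camera coordinates). Camera axes: x right, y down, z forward; pixel columns grow to the right and rows downward; lengths in m; the calibration is good to about 2 mm. A picture is of the moment at which its call begins. There is no depth.
- manip.job_done(): hands the job in; it is judged then, once.
Trained networks look in a picture, given as the dict that the camera call returned (one of the last four; its "shot" number tells which), for a name from the list of things; names that differ only in an ending like _2 or _b are one class to them, and where a whole thing is asked for, a point or a joint stands for the part that bears it (a point fixed in the world has none). Each returns a list of dicts, best first, with "score" (0 to 1); they miss things now and then, are a little off and sometimes report something else, mostly with a low value. They report only what shows in the picture. A call takes as long as a camera call. They do not tell look-alikes from the thing itself.
- recognise(picture, name): "xyz" ([x, y, z] in m, in the coordinates of the camera as it stood for that picture, good to about 4 mm: the middle of the surface that is visible of it).
- regions_of(picture, name): "region" (480x640 bool, what is visible of it).
The state is a dict: "time_s": time; "joint_positions": joint angles; "qd": joint speeds; "joint_torque": joint torques, N m; "ee_pos": TCP position; "eef_rot": TCP orientation; "contact_force": force on the tool from outside, world axes, zero at the start; "torque": the same for the moment, N m; "grip_width": opening from 0.0 (shut) to 1.0 (fully open); "grasp_force": force on a finger pad.
Only numpy, scipy, OpenCV 4.12 (cv2) and the standard library are available. Lean on these libraries where they do the work, as an engineer would, in place of code of your own. Each camera call takes 0.05 s, during which the arm holds its last target. There are 200 camera calls.

## Working session

There is one attempt and no reset: what is moved stays moved. The work goes in short steps, Python scripts to look and compute and a tool call to move; the robot and the scene stay as the last step left them, time stands still between calls to the robot, and variables do not carry over. Pictures are saved under pics/ and viewed, at most 10 in all, crops included, and the job is handed in when it is done.

Besides the shell and the picture viewer there is one more tool, called after "Emit:" by a JSON object that holds its "op" and its "data", one argument or row to a line. apply_moves: Moves the arm, as the interface text tells. Its arguments: {"type":"object","properties":{"moves":{"type":"array"},"grip_force":{"type":"number"}},"required":["moves"]}

```bash
mkdir -p pics; cat > h.py <<'E'
import numpy as np, cv2
from station import manip, imaging, recognise, regions_of
def snap(n): return imaging.snapshot(n)
def save(s,f): cv2.imwrite('pics/'+f,cv2.cvtColor(s['frame'],cv2.COLOR_RGB2BGR))
def w(s,p):
    T=np.linalg.inv(s['world_to_cam']); return T[:3,:3]@np.array(p)+T[:3,3]
def px(s,p):
    T=s['world_to_cam']; c=s['mtx']@(T[:3,:3]@np.array(p)+T[:3,3]); return c[:2]/c[2]
def ray(s,u,v,z):
    T=np.linalg.inv(s['world_to_cam']); d=T[:3,:3]@np.linalg.inv(s['mtx'])@np.array([u,v,1.]); o=T[:3,3]
    return o+d*(z-o[2])/d[2]
E
python3 - <<'E'
from h import *
a=snap('scene'); b=snap('side'); save(a,'a.png'); save(b,'b.png')
print(manip.grip_depth, {k:np.round(v,3) for k,v in manip.observe().items()})
for s,n in((a,'scene'),(b,'side')):
  print(n,'cam',np.round(np.linalg.inv(s['world_to_cam'])[:3,[2,3]].T,3))
  for k in ['valve','handle','handle_grip','tab_hole','lock_mouth','gauge','rack','rack_front','lock_pin','lock_pin_tip','black_pin','brass_pin','sealant','tee']:
    for r in recognise(s,k)[:4]:
      p=w(s,r['xyz']); print(k,round(r['score'],2),np.round(p,3),np.round(px(s,p)))
E
```

```text
0.0187 {'time_s': np.float64(0.1), 'joint_positions': array([-0.832,  0.041,  0.084, -0.   , -1.616, -0.334]), 'qd': array([ 0.001, -0.001,  0.004,  0.001, -0.001,  0.   ]), 'joint_torque': array([-4.0000e-03, -3.6934e+01,  3.4828e+01,  6.9520e+00, -5.0000e-03,
        0.0000e+00]), 'ee_pos': array([ 0.236, -0.551,  0.23 ]), 'eef_rot': array([-0.201,  0.98 ,  0.001, -0.   ]), 'contact_force': array([-0.11 ,  0.11 , -0.403]), 'torque': array([-0.026,  0.004, -0.016]), 'grasp_force': np.float64(0.0), 'grip_width': np.float64(0.998)}
scene cam [[-0.605  0.379 -0.7  ]
 [ 1.113 -0.407  0.828]]
valve 0.88 [0.547 0.212 0.013] [405. 243.]
handle 0.8 [0.489 0.239 0.058] [400. 213.]
handle_grip 0.73 [0.489 0.241 0.059] [401. 213.]
tab_hole 0.63 [0.49  0.245 0.055] [402. 213.]
lock_mouth 0.86 [0.544 0.211 0.01 ] [404. 243.]
lock_mouth 0.39 [ 0.499 -0.201  0.026] [249. 297.]
gauge 0.84 [0.545 0.209 0.013] [403. 243.]
gauge 0.36 [0.488 0.24  0.057] [400. 213.]
rack 0.89 [ 0.459 -0.287  0.055] [204. 294.]
rack 0.62 [0.489 0.237 0.054] [399. 214.]
lock_pin 0.82 [ 0.739 -0.247  0.01 ] [286. 397.]
lo
[... 752 characters left out ...]
0.486 0.238 0.053] [296. 200.]
handle_grip 0.91 [0.484 0.237 0.053] [296. 200.]
tab_hole 0.95 [0.488 0.234 0.057] [298. 200.]
tab_hole 0.21 [ 0.496 -0.359  0.028] [418. 373.]
lock_mouth 0.77 [0.474 0.224 0.047] [295. 206.]
gauge 0.73 [0.472 0.222 0.043] [294. 207.]
rack 0.53 [ 0.497 -0.356  0.032] [418. 371.]
rack_front 0.64 [ 0.5   -0.362  0.029] [420. 374.]
lock_pin 0.61 [ 0.727 -0.245  0.011] [474. 304.]
lock_pin 0.57 [ 0.205 -0.369  0.014] [281. 440.]
lock_pin_tip 0.77 [ 0.726 -0.246  0.009] [474. 305.]
black_pin 0.61 [0.487 0.236 0.058] [297. 199.]
black_pin 0.45 [ 0.552 -0.301  0.03 ] [425. 342.]
brass_pin 0.53 [0.48  0.223 0.045] [296. 206.]
tee 0.71 [ 0.386 -0.058  0.032] [306. 287.]
```

View pics/a.png

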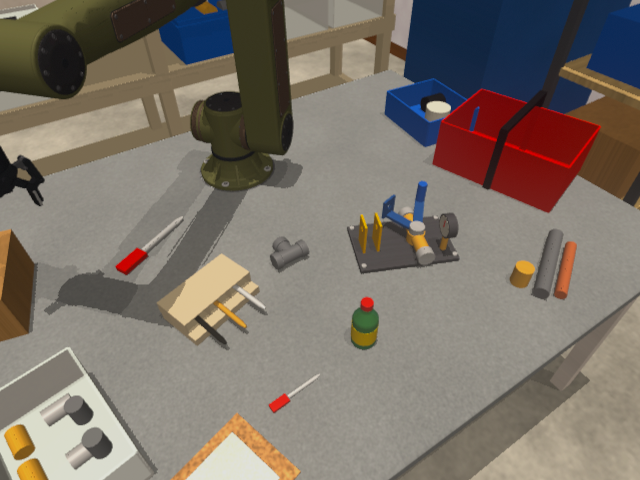

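View pics/b.png

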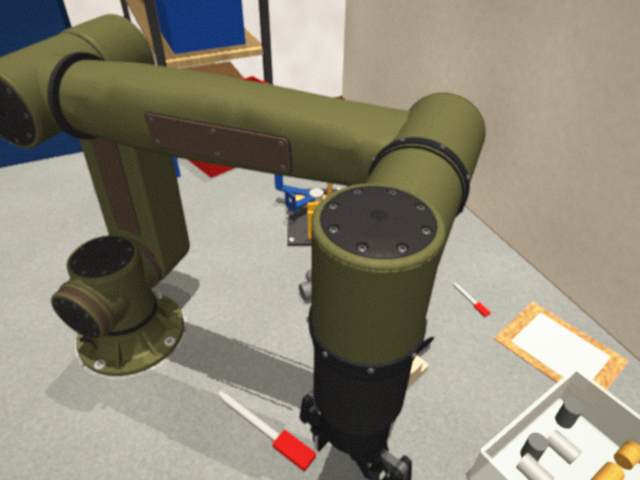

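The bright-shafted pins are:
- large loose pin, red grip, at (150,245)
- small loose pin, red grip, at (295,393)
- silver-shafted pin in the rack's end slot, at (252,299)

The one in the rack is the target. Brass is at (232,317) and black at (212,330). The valve stem is at (417,228), with the plates at (363,232) and (378,232). I'll look from the wrist above the rack next.

Emit:
{"op": "apply_moves", "data": {
  "moves": [
    {"tx":0.18,"ty":0.28,"tz":0.17},
    {"tx":0.18,"ty":0.28,"tz":0.17},
    {"tx":0.18,"ty":0.28,"tz":0.17},
    {"tx":0.18,"ty":0.28,"tz":0.17},
    {"tx":0.18,"ty":0.28,"tz":0.17},
    {"tx":0.18,"ty":0.28,"tz":0.17},
    {"tx":0.18,"ty":0.28,"tz":0.17},
    {"tx":0.18,"ty":0.28,"tz":0.17},
    {"tx":0.18,"ty":0.28,"tz":0.17},
    {"tx":0.18,"ty":0.28,"tz":0.17,"gripper":0},
    {"tx":0.18,"ty":0.28,"tz":0.17},
    {"tx":0.18,"ty":0.28,"tz":0.17}
  ]
}}

```text
invalid input
```

```bash
python3 - <<'E'
from h import *
s=snap('wrist'); save(s,'w1.png'); np.savez('w1.npz',**{k:s[k] for k in('mtx','world_to_cam')})
o=manip.observe();print(o['ee_pos'],o['time_s'])
for k in ['rack','rack_front','lock_pin','lock_pin_tip','black_pin','brass_pin','tee']:
    for r in recognise(s,k)[:3]:
      p=w(s,r['xyz']); print(k,round(r['score'],2),np.round(p,3),np.round(px(s,p)))
E
```

```text
[ 0.23628164 -0.5514956   0.23125525] 1.55
rack 0.66 [ 0.425 -0.363  0.04 ] [417. 451.]
rack_front 0.85 [ 0.42  -0.362  0.037] [420. 445.]
lock_pin 0.82 [ 0.207 -0.376  0.021] [514. 251.]
lock_pin_tip 0.82 [ 0.205 -0.374  0.016] [513. 248.]
```

View pics/w1.png

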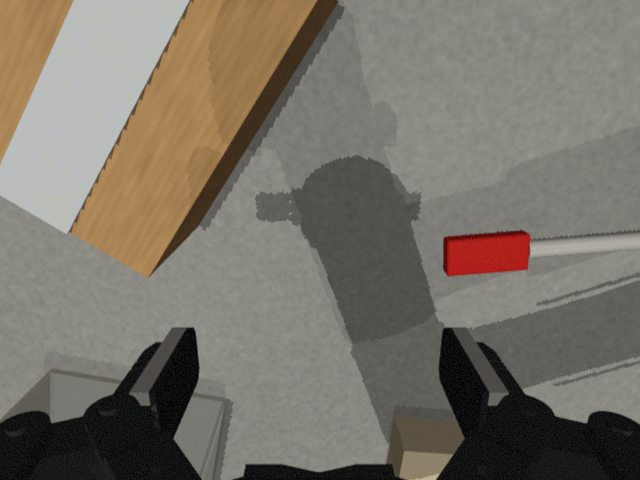

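The picture shows only the start pose: the large decoy pin at (490,250) and the rack's edge at (420,440). The move was refused, so I'll give complete rows.

Emit:
{"op": "apply_moves", "data": {
  "moves": [
    {"gripper":0,"tx":0.23,"ty":0.28,"tz":0.17,"spin":0},
    {"gripper":0,"tx":0.23,"ty":0.28,"tz":0.17,"spin":0},
    {"gripper":0,"tx":0.23,"ty":0.28,"tz":0.17,"spin":0},
    {"gripper":0,"tx":0.23,"ty":0.28,"tz":0.17,"spin":0},
    {"gripper":0,"tx":0.23,"ty":0.28,"tz":0.17,"spin":0},
    {"gripper":0,"tx":0.23,"ty":0.28,"tz":0.17,"spin":0},
    {"gripper":0,"tx":0.23,"ty":0.28,"tz":0.17,"spin":0},
    {"gripper":0,"tx":0.23,"ty":0.28,"tz":0.17,"spin":0},
    {"gripper":0,"tx":0.23,"ty":0.28,"tz":0.17,"spin":0},
    {"gripper":0,"tx":0.23,"ty":0.28,"tz":0.17,"spin":0},
    {"gripper":0,"tx":0.23,"ty":0.28,"tz":0.17,"spin":0},
    {"gripper":0,"tx":0.23,"ty":0.28,"tz":0.17,"spin":0}
  ]
}}

```text
time_s: 2.9
ee_pos: [0.4672, -0.2705, 0.4016]
eef_rot: [-0.202, 0.979, -0.0, 0.0]
contact_force: [0.1, -0.2, -0.6]
grip_width: 0.997
grasp_force: 0.0
```

```bash
python3 - <<'E'
from h import *
s=snap('wrist'); save(s,'w2.png'); np.savez('w2.npz',**{k:s[k] for k in('mtx','world_to_cam')})
o=manip.observe();print(o['ee_pos'],o['eef_rot'],o['time_s'])
T=np.linalg.inv(s['world_to_cam']);print(np.round(T,3))
for k in ['rack','lock_pin','lock_pin_tip','black_pin','brass_pin','tee']:
    for r in recognise(s,k)[:3]:
      p=w(s,r['xyz']); print(k,round(r['score'],2),np.round(p,3),np.round(px(s,p)))
E
```

```text
[ 0.46654767 -0.2712018   0.40110368] [-2.01538575e-01  9.79480570e-01  8.32647813e-05 -9.85724056e-05] 2.95
[[-0.396  0.87   0.294  0.391]
 [ 0.918  0.375  0.127 -0.303]
 [ 0.     0.321 -0.947  0.545]
 [ 0.     0.     0.     1.   ]]
rack 0.87 [ 0.443 -0.282  0.051] [318. 153.]
lock_pin 0.85 [ 0.495 -0.203  0.028] [359. 215.]
lock_pin 0.65 [ 0.737 -0.243  0.011] [262. 350.]
lock_pin_tip 0.75 [ 0.735 -0.249  0.008] [259. 346.]
lock_pin_tip 0.66 [ 0.502 -0.2    0.028] [358. 221.]
black_pin 0.72 [ 0.538 -0.308  0.035] [268. 214.]
brass_pin 0.95 [ 0.519 -0.257  0.033] [312. 217.]
tee 0.61 [ 0.415 -0.07   0.037] [486. 200.]
```

View pics/w2.png

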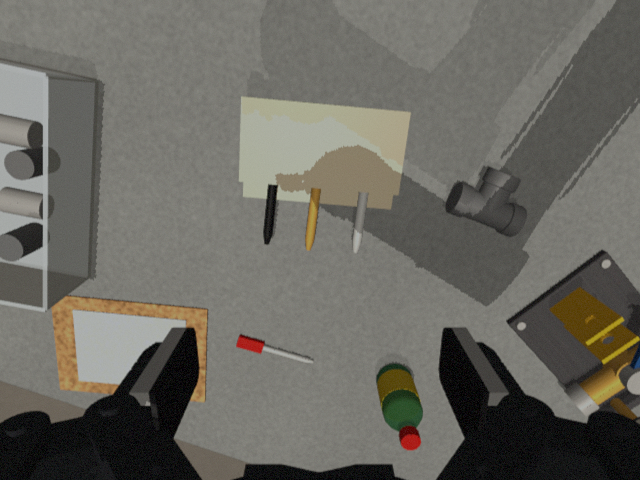

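The wrist view is clear: roof corners at about (241,97) and (410,112), silver shaft from (363,193) to its nose at (356,252). Brass is at (312,217), black at (269,214) and the small decoy at (275,349). Next I'll look over the valve.

Emit:
{"op": "apply_moves", "data": {
  "moves": [
    {"gripper":0.3,"tx":-0.04,"ty":0.44,"tz":0.0,"spin":0},
    {"gripper":0.3,"tx":-0.04,"ty":0.44,"tz":0.0,"spin":0},
    {"gripper":0.3,"tx":-0.04,"ty":0.44,"tz":0.0,"spin":0},
    {"gripper":0.3,"tx":-0.04,"ty":0.44,"tz":0.0,"spin":0},
    {"gripper":0.3,"tx":-0.04,"ty":0.44,"tz":0.0,"spin":0},
    {"gripper":0.3,"tx":-0.04,"ty":0.44,"tz":0.0,"spin":0},
    {"gripper":0.3,"tx":-0.04,"ty":0.44,"tz":0.0,"spin":0},
    {"gripper":0.3,"tx":-0.04,"ty":0.44,"tz":0.0,"spin":0},
    {"gripper":0.3,"tx":-0.04,"ty":0.44,"tz":0.0,"spin":0},
    {"gripper":0.3,"tx":-0.04,"ty":0.44,"tz":0.0,"spin":0},
    {"gripper":0.3,"tx":-0.04,"ty":0.44,"tz":0.0,"spin":0},
    {"gripper":0.3,"tx":-0.04,"ty":0.44,"tz":0.0,"spin":0},
    {"gripper":0.3,"tx":-0.04,"ty":0.44,"tz":0.0,"spin":0}
  ]
}}

```text
time_s: 4.33
ee_pos: [0.4261, 0.1693, 0.4007]
eef_rot: [-0.202, 0.979, -0.0, -0.001]
contact_force: [-0.5, -0.2, 0.5]
grip_width: 0.703
grasp_force: 0.0
```

```bash
python3 - <<'E'
from h import *
z=np.load('w2.npz'); S={k:z[k] for k in z}
for n,u,v,h in [('sil base',363,193,.026),('sil nose',356,252,.026),('bras nose',310,249,.026),('blk nose',267,243,.026),('roofBL',241,97,.052),('roofBR',410,112,.052)]: print(n,np.round(ray(S,u,v,h),4))
s=snap('wrist'); save(s,'w3.png'); np.savez('w3.npz',**{k:s[k] for k in('mtx','world_to_cam')})
o=manip.observe();print(o['ee_pos'],o['time_s'])
for k in ['valve','handle','handle_grip','tab_hole','tee','sealant']:
    for r in recognise(s,k)[:2]:
      p=w(s,r['xyz']); print(k,round(r['score'],2),np.round(p,3),np.round(px(s,p)))
E
```

```text
sil base [ 0.4681 -0.2095  0.026 ]
sil nose [ 0.542  -0.1847  0.026 ]
bras nose [ 0.5619 -0.2412  0.026 ]
blk nose [ 0.5764 -0.2954  0.026 ]
roofBL [ 0.4206 -0.3829  0.052 ]
roofBR [ 0.3611 -0.2052  0.052 ]
[0.42630166 0.16831217 0.40125374] 4.3833
valve 0.64 [0.525 0.212 0.014] [318. 253.]
valve 0.51 [ 0.417 -0.055  0.036] [139.  89.]
handle 0.82 [0.496 0.25  0.06 ] [357. 257.]
handle_grip 0.66 [0.493 0.249 0.051] [356. 252.]
tab_hole 0.64 [0.497 0.25  0.053] [356. 255.]
tab_hole 0.52 [ 0.503 -0.198  0.028] [  1. 109.]
tee 0.64 [ 0.415 -0.056  0.038] [138.  86.]
sealant 0.75 [ 0.694 -0.033  0.083] [ 79. 317.]
sealant 0.56 [0.526 0.209 0.011] [316. 252.]
```

View pics/w3.png

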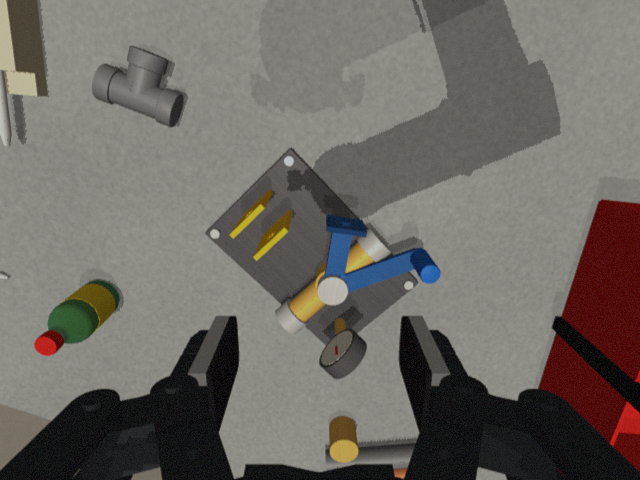

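The valve in view: base-plate corners at (291,149) and (206,233), plate tops centred at (249,221) and (273,243), hub top at (333,291), post top at (429,272) and tab top at about (347,231). The handle is near open. I'll fit the pose.

```bash
cat > fit.py <<'E'
from h import *
from scipy.optimize import least_squares
z=np.load('w3.npz'); S={k:z[k] for k in z}
def V(x,p): c,s=np.cos(p[2]),np.sin(p[2]); return [p[0]+c*x[0]-s*x[1],p[1]+s*x[0]+c*x[1],x[2]]
def post(q): a=.794+q; return [.115*np.cos(a),.115*np.sin(a),.107]
def tab(q): a=.794+np.pi/3+q; return [.09*np.cos(a),.09*np.sin(a),.098]
obs=[((-.16,.08,.012),(291,149)),((-.16,-.08,.012),(206,233)),((0,0,.06),(333,291)),((-.139,0,.098),(249,221)),((-.103,0,.098),(273,243)),(post,(429,272)),(tab,(347,231))]
def f(p): return np.concatenate([px(S,V(x(p[3]) if callable(x) else x,p))-np.array(u) for x,u in obs])
r=least_squares(f,[.53,.22,1.0,.2],loss='soft_l1')
if __name__=='__main__':
  p=r.x; print(np.round(p,4)); print(np.round(f(p).reshape(-1,2),1))
  q=p[3]
  for qq in (q,.5,.8,1.1,1.3): print('post',round(qq,3),np.round(V(post(qq),p),4))
  print('mouth',np.round(V((-.142,0,.075),p),4),'x dir deg',np.degrees(p[2]))
  R=[np.arctan2(*(np.array(v)[::-1])) for v in ((.0739,.0248),)]
  print(np.degrees(R))
  z2=np.load('w2.npz'); S2={k:z2[k] for k in z2}
  o2=[((.055,60,.026),(356,252)),((.055,0,.026),(310,249)),((.055,-60,.026),(267,243)),((-.124,-.094,.052),(241,97)),((-.124,.094,.052),(410,112)),((-.030,-.094,.052),(243,185)),((-.005,.094,.02),(392,209)),((-.005,-.094,.02),(243,198))]
  o2=[((a[0],a[1]/1000 if abs(a[1])>1 else a[1],a[2]),u) for a,u in o2]
  g=lambda p:np.concatenate([px(S2,V(x,p))-np.array(u) for x,u in o2])
  k=least_squares(g,[.48,-.27,.3],loss='soft_l1').x
  print('rack',np.round(k,4),np.degrees(k[2])); print(np.round(g(k).reshape(-1,2),1))
  print('slot+60 grasp', np.round(V((-.018,.06,.026),k),4),'nose',np.round(V((.055,.06,.026),k),4))
E
python3 fit.py
```

```text
[0.5481 0.2432 1.165  0.4165]
[[ 1.  -1.6]
 [-0.8 -0.1]
 [ 0.9 -0.1]
 [-0.4  0.1]
 [-0.9  0.8]
 [ 2.1  0.2]
 [-0.7  0.3]]
post 0.416 [0.4653 0.323  0.107 ]
post 0.5 [0.4589 0.3158 0.107 ]
post 0.8 [0.4414 0.2862 0.107 ]
post 1.1 [0.4335 0.2527 0.107 ]
post 1.3 [0.4339 0.2298 0.107 ]
mouth [0.4921 0.1128 0.075 ] x dir deg 66.74813223864022
[18.55116728]
rack [ 0.5084 -0.2546  0.3237] 18.547787361264447
[[ 3.3  0.9]
 [ 3.3  0.2]
 [ 0.1  2.6]
 [-0.3  0. ]
 [ 0.3 -0. ]
 [-4.3 -3.1]
 [-1.2  0.1]
 [-0.2 -1. ]]
slot+60 grasp [ 0.4722 -0.2034  0.026 ] nose [ 0.5414 -0.1802  0.026 ]
```

The fit is good: stem at (0.548,0.243), +x at 66.7°, handle at about 0.42 rad. I'll grasp the post.

Emit:
{"op": "apply_moves", "data": {
  "moves": [
    {"gripper":0,"tx":0.039,"ty":0.155,"tz":-0.2,"spin":0},
    {"gripper":0,"tx":0.039,"ty":0.155,"tz":-0.2,"spin":0},
    {"gripper":0,"tx":0.039,"ty":0.155,"tz":-0.2,"spin":0},
    {"gripper":0,"tx":0.039,"ty":0.155,"tz":-0.2,"spin":0},
    {"gripper":0,"tx":0.039,"ty":0.155,"tz":-0.2,"spin":0},
    {"gripper":0,"tx":0.039,"ty":0.155,"tz":-0.2,"spin":0},
    {"gripper":0,"tx":0.039,"ty":0.155,"tz":-0.2,"spin":0},
    {"gripper":0,"tx":0.039,"ty":0.155,"tz":-0.2,"spin":0},
    {"gripper":0,"tx":0.039,"ty":0.155,"tz":-0.24,"spin":0},
    {"gripper":0,"tx":0.039,"ty":0.155,"tz":-0.28,"spin":0},
    {"gripper":0,"tx":0.039,"ty":0.155,"tz":-0.32,"spin":0},
    {"gripper":0,"tx":0.039,"ty":0.155,"tz":-0.33,"spin":0},
    {"gripper":0.8,"tx":0.039,"ty":0.155,"tz":-0.33,"spin":0},
    {"gripper":0.8,"tx":0.039,"ty":0.155,"tz":-0.33,"spin":0},
    {"gripper":0.8,"tx":0.039,"ty":0.155,"tz":-0.33,"spin":0},
    {"gripper":0.8,"tx":0.039,"ty":0.155,"tz":-0.33,"spin":0},
    {"gripper":0.8,"tx":0.039,"ty":0.155,"tz":-0.33,"spin":0},
    {"gripper":0.8,"tx":0.039,"ty":0.155,"tz":-0.33,"spin":0}
  ],
  "grip_force": 30
}}

```text
time_s: 6.18
ee_pos: [0.4677, 0.3228, 0.0745]
eef_rot: [-0.201, 0.98, -0.001, 0.003]
contact_force: [4.9, -6.4, 5.0]
grip_width: 0.275
grasp_force: 31.2
```

```bash
python3 - <<'E'
from fit import *
p=r.x;q0=p[3];P0=np.array(V(post(q0),p))
for q in list(np.linspace(q0,1.3,11)[1:])+[1.33]:
  d=np.array(V(post(q),p))-P0; print(round(q,3),np.round(d[:2],3),round(np.degrees(q-q0),1))
E
```

```text
0.505 [-0.007 -0.008] 5.1
0.593 [-0.013 -0.016] 10.1
0.682 [-0.018 -0.024] 15.2
0.77 [-0.022 -0.034] 20.2
0.858 [-0.026 -0.043] 25.3
0.947 [-0.029 -0.053] 30.4
1.035 [-0.031 -0.063] 35.4
1.123 [-0.032 -0.073] 40.5
1.212 [-0.032 -0.083] 45.6
1.3 [-0.031 -0.093] 50.6
1.33 [-0.031 -0.097] 52.3
```

Emit:
{"op": "apply_moves", "data": {
  "moves": [
    {"gripper":0.8,"tx":-0.007,"ty":-0.008,"tz":0,"spin":5.1},
    {"gripper":0.8,"tx":-0.013,"ty":-0.016,"tz":0,"spin":10.1},
    {"gripper":0.8,"tx":-0.018,"ty":-0.024,"tz":0,"spin":15.2},
    {"gripper":0.8,"tx":-0.022,"ty":-0.034,"tz":0,"spin":20.2},
    {"gripper":0.8,"tx":-0.026,"ty":-0.043,"tz":0,"spin":25.3},
    {"gripper":0.8,"tx":-0.029,"ty":-0.053,"tz":0,"spin":30.4},
    {"gripper":0.8,"tx":-0.031,"ty":-0.063,"tz":0,"spin":35.4},
    {"gripper":0.8,"tx":-0.032,"ty":-0.073,"tz":0,"spin":40.5},
    {"gripper":0.8,"tx":-0.032,"ty":-0.083,"tz":0,"spin":45.6},
    {"gripper":0.8,"tx":-0.031,"ty":-0.093,"tz":0,"spin":50.6},
    {"gripper":0.8,"tx":-0.031,"ty":-0.097,"tz":0,"spin":51},
    {"gripper":0.8,"tx":-0.031,"ty":-0.097,"tz":0,"spin":51},
    {"gripper":0.8,"tx":-0.031,"ty":-0.097,"tz":0,"spin":51}
  ]
}}

```text
time_s: 7.27
ee_pos: [0.4344, 0.227, 0.0744]
eef_rot: [-0.603, 0.797, 0.0, 0.001]
contact_force: [-9.0, -0.6, 10.9]
grip_width: 0.272
grasp_force: 31.8
```

Emit:
{"op": "apply_moves", "data": {
  "moves": [
    {"gripper":0.8,"tx":0.001,"ty":-0.005,"tz":0,"spin":0},
    {"gripper":0.8,"tx":0.001,"ty":-0.005,"tz":0,"spin":0},
    {"gripper":0.8,"tx":0.001,"ty":-0.005,"tz":0,"spin":0}
  ]
}}

```text
time_s: 7.52
ee_pos: [0.4346, 0.2255, 0.0744]
eef_rot: [-0.604, 0.797, 0.003, 0.003]
contact_force: [-14.5, 10.1, 10.8]
grip_width: 0.269
grasp_force: 32.1
```

The handle is against the stop (ty moved 1.5 of 5 mm, reaction +10 N). I'll release, rise and check.

Emit:
{"op": "apply_moves", "data": {
  "moves": [
    {"gripper":0,"tx":0,"ty":0,"tz":0,"spin":0},
    {"gripper":0,"tx":0,"ty":0,"tz":0,"spin":0},
    {"gripper":0,"tx":0,"ty":0,"tz":0,"spin":0},
    {"gripper":0,"tx":0,"ty":0,"tz":0.04,"spin":0},
    {"gripper":0,"tx":0,"ty":0,"tz":0.08,"spin":0},
    {"gripper":0,"tx":0,"ty":-0.05,"tz":0.33,"spin":-55},
    {"gripper":0,"tx":0,"ty":-0.05,"tz":0.33,"spin":-55},
    {"gripper":0,"tx":0,"ty":-0.05,"tz":0.33,"spin":-55},
    {"gripper":0,"tx":0,"ty":-0.05,"tz":0.33,"spin":-55},
    {"gripper":0,"tx":0,"ty":-0.05,"tz":0.33,"spin":-55},
    {"gripper":0,"tx":0,"ty":-0.05,"tz":0.33,"spin":-55},
    {"gripper":0,"tx":0,"ty":-0.05,"tz":0.33,"spin":-55},
    {"gripper":0,"tx":0,"ty":-0.05,"tz":0.33,"spin":-55},
    {"gripper":0,"tx":0,"ty":-0.05,"tz":0.33,"spin":-55},
    {"gripper":0,"tx":0,"ty":-0.05,"tz":0.33,"spin":-55}
  ]
}}

```text
time_s: 8.77
ee_pos: [0.4354, 0.1713, 0.4008]
eef_rot: [-0.168, 0.986, -0.0, -0.0]
contact_force: [-0.0, 0.3, -0.4]
grip_width: 1.001
grasp_force: 0.0
```

```bash
python3 - <<'E'
from fit import *
s=snap('wrist'); save(s,'w4.png'); np.savez('w4.npz',**{k:s[k] for k in('mtx','world_to_cam')})
o=manip.observe();print(o['ee_pos'],o['eef_rot'],o['joint_positions'],o['time_s'])
p=r.x
for n,x in(('post',post(1.3)),('tab',tab(1.3)),('out',(-.139,0,.098)),('in',(-.103,0,.098)),('hub',(0,0,.06))): print(n,np.round(px(s,V(x,p))))
E
```

```text
[0.43531177 0.17132924 0.40058268] [-1.67963225e-01  9.85793020e-01 -3.73292888e-04 -5.81507570e-04] [ 8.08368288e-01 -2.20652301e-01  1.56949025e-01 -1.02438305e-04
 -1.94977640e+00 -2.04167602e+00] 8.8167
post [371. 203.]
tab [286. 246.]
out [252. 217.]
in [277. 239.]
hub [343. 283.]
```

View pics/w4.png

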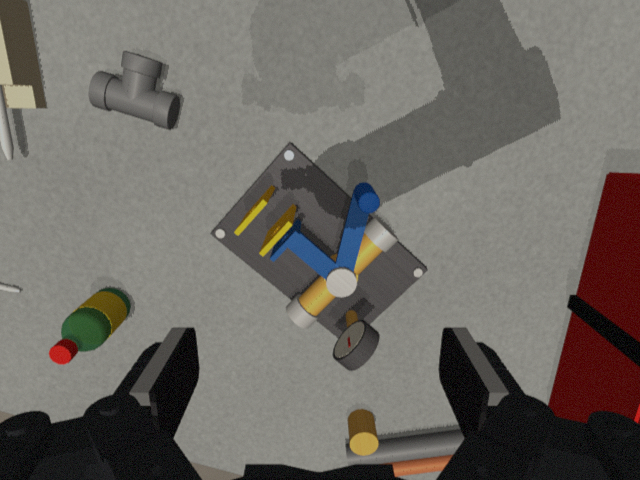

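The handle is closed: the tab sits right behind the inner plate at (290,240) and the post at (370,200), where predicted. Now a close look at the chosen pin.

Emit:
{"op": "apply_moves", "data": {
  "moves": [
    {"gripper":0.5,"tx":0.015,"ty":-0.375,"tz":-0.2,"spin":-0.8},
    {"gripper":0.5,"tx":0.015,"ty":-0.375,"tz":-0.2,"spin":-0.8},
    {"gripper":0.5,"tx":0.015,"ty":-0.375,"tz":-0.2,"spin":-0.8},
    {"gripper":0.5,"tx":0.015,"ty":-0.375,"tz":-0.2,"spin":-0.8},
    {"gripper":0.5,"tx":0.015,"ty":-0.375,"tz":-0.2,"spin":-0.8},
    {"gripper":0.5,"tx":0.015,"ty":-0.375,"tz":-0.2,"spin":-0.8},
    {"gripper":0.5,"tx":0.015,"ty":-0.375,"tz":-0.2,"spin":-0.8},
    {"gripper":0.5,"tx":0.015,"ty":-0.375,"tz":-0.2,"spin":-0.8},
    {"gripper":0.5,"tx":0.015,"ty":-0.375,"tz":-0.2,"spin":-0.8},
    {"gripper":0.5,"tx":0.015,"ty":-0.375,"tz":-0.2,"spin":-0.8},
    {"gripper":0.5,"tx":0.015,"ty":-0.375,"tz":-0.2,"spin":-0.8},
    {"gripper":0.5,"tx":0.015,"ty":-0.375,"tz":-0.2,"spin":-0.8},
    {"gripper":0.5,"tx":0.015,"ty":-0.375,"tz":-0.2,"spin":-0.8},
    {"gripper":0.5,"tx":0.015,"ty":-0.375,"tz":-0.2,"spin":-0.8}
  ]
}}

```text
time_s: 9.98
ee_pos: [0.4505, -0.203, 0.2019]
eef_rot: [-0.161, 0.987, -0.0, 0.0]
contact_force: [0.9, -0.3, 0.6]
grip_width: 0.501
grasp_force: 0.0
```

```bash
python3 - <<'E'
from h import *
s=snap('wrist'); save(s,'w5.png'); np.savez('w5.npz',**{k:s[k] for k in('mtx','world_to_cam')})
o=manip.observe();print(o['ee_pos'],o['eef_rot'],o['time_s'],o['grip_width'])
for k in ('lock_pin','lock_pin_tip'):
  for r in recognise(s,k)[:3]: p=w(s,r['xyz']);print(k,r['score'],np.round(p,3),np.round(px(s,p)))
m=regions_of(s,'lock_pin')
for g in m[:2]:
  y,x=np.nonzero(g['region']); l=cv2.fitLine(np.float32(np.c_[x,y]),cv2.DIST_HUBER,0,.01,.01).ravel()
  print(g['score'],len(x),x.min(),x.max(),y.min(),y.max(),l)
  t=(y.min()-l[3])/l[1],(y.max()-l[3])/l[1]
  for q in t: print(np.round(ray(s,l[2]+q*l[0],l[3]+q*l[1],.026),4))
E
```

```text
[ 0.4507335  -0.20271072  0.20217271] [-1.60834378e-01  9.86981171e-01 -2.05322252e-04  6.55446285e-04] 10.0333 0.4953888282191879
lock_pin 0.71 [ 0.498 -0.199  0.03 ] [304. 271.]
0.96 1191 296 310 235 321 [ 2.9505012e-03 -9.9999565e-01  3.0294894e+02  2.7649762e+02]
[ 0.4706 -0.2087  0.026 ]
[ 0.5433 -0.1856  0.026 ]
```

View pics/w5.png

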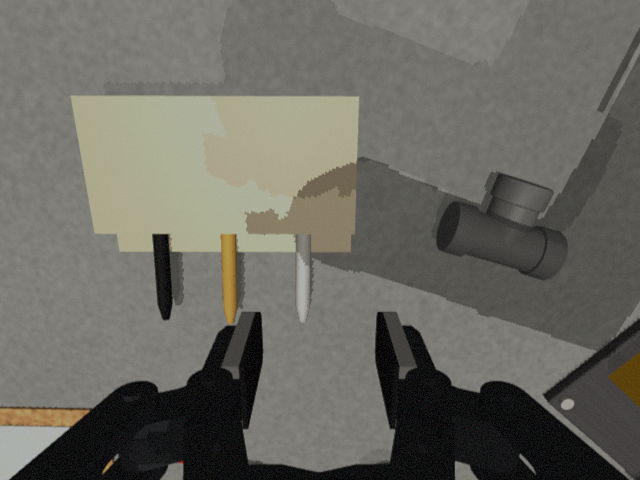

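The silver pin runs from (303,235) to its nose at (303,321), with the roof edge at row 234 and the floor edge at row 251. Its shaft visibly matches the brass and black pins' length, so this is the right size. I'll descend onto the shaft just in front of the roof.

Emit:
{"op": "apply_moves", "data": {
  "moves": [
    {"gripper":0.5,"tx":0.027,"ty":-0.004,"tz":0,"spin":-0.7},
    {"gripper":0.5,"tx":0.027,"ty":-0.004,"tz":-0.04,"spin":-0.7},
    {"gripper":0.5,"tx":0.027,"ty":-0.004,"tz":-0.08,"spin":-0.7},
    {"gripper":0.5,"tx":0.027,"ty":-0.004,"tz":-0.12,"spin":-0.7},
    {"gripper":0.5,"tx":0.027,"ty":-0.004,"tz":-0.16,"spin":-0.7},
    {"gripper":0.5,"tx":0.027,"ty":-0.004,"tz":-0.175,"spin":-0.7},
    {"gripper":0.5,"tx":0.027,"ty":-0.004,"tz":-0.178,"spin":-0.7},
    {"gripper":0.5,"tx":0.027,"ty":-0.004,"tz":-0.178,"spin":-0.7}
  ]
}}

```text
time_s: 10.85
ee_pos: [0.4773, -0.2071, 0.0232]
eef_rot: [-0.154, 0.988, -0.0, -0.001]
contact_force: [0.3, -0.1, 0.7]
grip_width: 0.5
grasp_force: 0.0
```

```bash
python3 - <<'E'
from h import *
s=snap('wrist'); save(s,'w6.png')
o=manip.observe();print(o['ee_pos'],o['eef_rot'],o['time_s'],o['grip_width'],o['contact_force'])
z=np.load('w5.npz'); S={k:z[k] for k in z}
N=np.array([.5433,-.1856])
for u,v,h in((303,234,.052),(303,251.5,.02)): print(np.hypot(*(ray(S,u,v,h)[:2]-N)))
E
```

```text
[ 0.47822131 -0.20734593  0.02473346] [-1.54370581e-01  9.88012686e-01 -4.63654048e-04  6.64740394e-04] 10.9 0.4966977950797849 [ 0.54710195 -0.51869436  0.17364069]
0.08519236334593891
0.060343925832050366
```

View pics/w6.png

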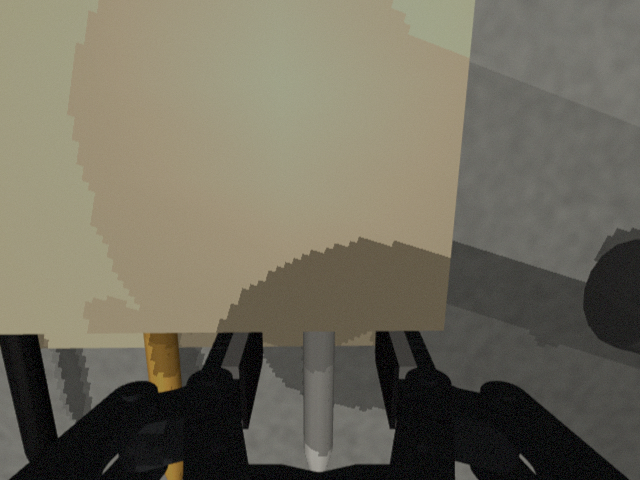

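The pin lies centred between the fingers at column 318, clear of brass at (163,380), and the pads are just in front of the roof. I'll lower 3 mm and close.

Emit:
{"op": "apply_moves", "data": {
  "moves": [
    {"gripper":0.5,"tx":0,"ty":0,"tz":-0.003,"spin":0},
    {"gripper":0.95,"tx":0,"ty":0,"tz":-0.003,"spin":0},
    {"gripper":0.95,"tx":0,"ty":0,"tz":-0.003,"spin":0},
    {"gripper":0.95,"tx":0,"ty":0,"tz":-0.003,"spin":0},
    {"gripper":0.95,"tx":0,"ty":0,"tz":-0.003,"spin":0},
    {"gripper":0.95,"tx":0,"ty":0,"tz":-0.003,"spin":0},
    {"gripper":0.95,"tx":0,"ty":0,"tz":-0.003,"spin":0}
  ],
  "grip_force": 80
}}

```text
time_s: 11.48
ee_pos: [0.478, -0.2076, 0.0215]
eef_rot: [-0.154, 0.988, -0.0, 0.001]
contact_force: [-0.4, 1.2, 4.9]
grip_width: 0.101
grasp_force: 78.8
```

Emit:
{"op": "apply_moves", "data": {
  "moves": [
    {"gripper":0.7,"tx":0,"ty":0,"tz":0,"spin":0},
    {"gripper":0.7,"tx":0,"ty":0,"tz":0,"spin":0},
    {"gripper":0.7,"tx":0,"ty":0,"tz":-0.003,"spin":0},
    {"gripper":0.95,"tx":0,"ty":0,"tz":-0.003,"spin":0},
    {"gripper":0.95,"tx":0,"ty":0,"tz":-0.003,"spin":0},
    {"gripper":0.95,"tx":0,"ty":0,"tz":-0.003,"spin":0},
    {"gripper":0.95,"tx":0,"ty":0,"tz":-0.003,"spin":0}
  ],
  "grip_force": 60
}}

```text
time_s: 12.07
ee_pos: [0.4789, -0.2081, 0.0206]
eef_rot: [-0.154, 0.988, -0.001, 0.002]
contact_force: [-3.3, 3.6, 15.3]
grip_width: 0.112
grasp_force: 61.0
```

Tips touch the floor, so I have the deepest grasp possible. I'll raise it 5 mm and pull it straight out.

Emit:
{"op": "apply_moves", "data": {
  "moves": [
    {"gripper":0.95,"tx":0,"ty":0,"tz":0.006,"spin":0},
    {"gripper":0.95,"tx":0,"ty":0,"tz":0.006,"spin":0},
    {"gripper":0.95,"tx":0.024,"ty":0.0075,"tz":0.007,"spin":0},
    {"gripper":0.95,"tx":0.048,"ty":0.015,"tz":0.007,"spin":0},
    {"gripper":0.95,"tx":0.072,"ty":0.023,"tz":0.007,"spin":0},
    {"gripper":0.95,"tx":0.095,"ty":0.03,"tz":0.007,"spin":0},
    {"gripper":0.95,"tx":0.105,"ty":0.033,"tz":0.007,"spin":0},
    {"gripper":0.95,"tx":0.105,"ty":0.033,"tz":0.04,"spin":0},
    {"gripper":0.95,"tx":0.105,"ty":0.033,"tz":0.08,"spin":0},
    {"gripper":0.95,"tx":0.105,"ty":0.033,"tz":0.12,"spin":0},
    {"gripper":0.95,"tx":0.105,"ty":0.033,"tz":0.12,"spin":0}
  ],
  "grip_force": 80
}}

```text
time_s: 12.98
ee_pos: [0.5855, -0.1759, 0.1466]
eef_rot: [-0.154, 0.988, -0.003, 0.006]
contact_force: [-0.3, -0.6, 1.4]
grip_width: 0.102
grasp_force: 78.7
```

```bash
python3 - <<'E'
from h import *
b=snap('side'); a=snap('scene')
o=manip.observe();print(o['ee_pos'],o['eef_rot'],o['time_s'],o['grip_width'],o['contact_force'])
def crop(s,p):
  u,v=px(s,p).astype(int); u=np.clip(u,100,540); v=np.clip(v,75,405); c=s['frame'][v-75:v+75,u-100:u+100]
  return cv2.resize(c,None,fx=4,fy=4)[...,::-1]
print(px(a,o['ee_pos']),px(b,o['ee_pos']))
cv2.imwrite('pics/c1.png',cv2.resize(np.hstack([crop(a,o['ee_pos']),crop(b,o['ee_pos'])]),(800,300)))
E
```

```text
[ 0.58291046 -0.17445426  0.1386106 ] [-1.53704215e-01  9.88115809e-01  5.51303551e-05  1.46973560e-03] 13.0833 0.10611423437470066 [-0.30883534  0.35443045 -3.15637238]
[274.43959326 284.59211162] [411.58357476 261.31841372]
```

View pics/c1.png

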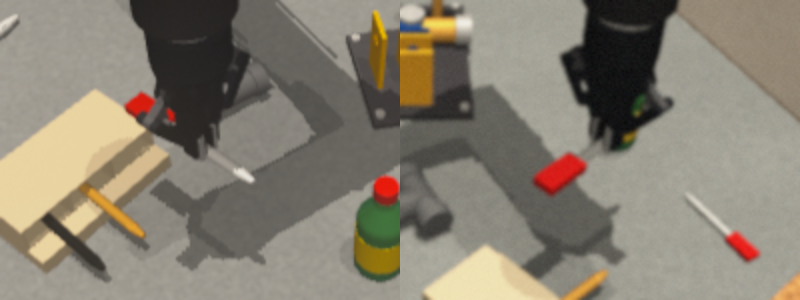

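The pin is held level, shaft out, with the red grip behind, and the other pins are undisturbed. I'll carry it to the front of the valve, still high.

Emit:
{"op": "apply_moves", "data": {
  "moves": [
    {"gripper":0.95,"tx":-0.13,"ty":0.197,"tz":0,"spin":49.1},
    {"gripper":0.95,"tx":-0.13,"ty":0.197,"tz":0,"spin":49.1},
    {"gripper":0.95,"tx":-0.13,"ty":0.197,"tz":0,"spin":49.1},
    {"gripper":0.95,"tx":-0.13,"ty":0.197,"tz":0,"spin":49.1},
    {"gripper":0.95,"tx":-0.13,"ty":0.197,"tz":0,"spin":49.1},
    {"gripper":0.95,"tx":-0.13,"ty":0.197,"tz":0,"spin":49.1},
    {"gripper":0.95,"tx":-0.13,"ty":0.197,"tz":0,"spin":49.1},
    {"gripper":0.95,"tx":-0.13,"ty":0.197,"tz":0,"spin":49.1},
    {"gripper":0.95,"tx":-0.13,"ty":0.197,"tz":0,"spin":49.1},
    {"gripper":0.95,"tx":-0.13,"ty":0.197,"tz":-0.035,"spin":49.1},
    {"gripper":0.95,"tx":-0.13,"ty":0.197,"tz":-0.07,"spin":49.1},
    {"gripper":0.95,"tx":-0.13,"ty":0.197,"tz":-0.07,"spin":49.1},
    {"gripper":0.95,"tx":-0.13,"ty":0.197,"tz":-0.07,"spin":49.1}
  ]
}}

```text
time_s: 14.17
ee_pos: [0.4511, 0.0209, 0.0654]
eef_rot: [-0.549, 0.836, 0.0, -0.003]
contact_force: [1.1, -0.6, -1.3]
grip_width: 0.099
grasp_force: 79.0
```

```bash
python3 - <<'E'
from fit import *
p=r.x
a=snap('scene'); b=snap('side'); c=snap('wrist')
o=manip.observe();print(o['ee_pos'],o['eef_rot'],o['time_s'],o['grip_width'],o['contact_force'])
yaw=2*np.arcsin(abs(o['eef_rot'][0]));print('yaw',np.degrees(yaw))
d=np.array([np.cos(p[2]),np.sin(p[2]),0]); e=o['ee_pos']; nose=e+[0,0,.0055]+.068*d; butt=nose-.165*d
print('exp nose',nose,'butt',butt)
tiles=[]
for n,s in(('scene',a),('side',b),('wrist',c)):
  print(n,'pred nose',px(s,nose),'butt',px(s,butt),'mouth',px(s,V((-.142,0,.075),p)))
  for g in regions_of(s,'lock_pin')[:3]:
    y,x=np.nonzero(g['region']); print(round(g['score'],2),len(x),x.min(),x.max(),y.min(),y.max())
  u,v=np.clip(px(s,V((-.16,0,.075),p)),[66,75],[573,404]).astype(int)
  tiles.append(cv2.resize(s['frame'][v-75:v+75,u-66:u+67],(266,300),interpolation=cv2.INTER_CUBIC)); print('crop origin',u-66,v-75)
  np.savez('p_'+n+'.npz',**{k:s[k] for k in('mtx','world_to_cam','frame')})
cv2.imwrite('pics/c2.png',np.hstack(tiles)[...,::-1])
E
```

```text
[0.45374214 0.02231609 0.0696615 ] [-5.49746403e-01  8.35330309e-01 -7.15504221e-04  1.28672481e-03] 14.3167 0.09920626477519087 [-0.32625104 -0.39388565 -0.47443712]
yaw 66.69923382156125
exp nose [0.48058676 0.08479302 0.0751615 ] butt [ 0.41544908 -0.06680541  0.0751615 ]
scene pred nose [349.77507022 228.90233436] butt [282.15179084 237.10498552] mouth [361.87588509 227.33791206]
0.81 764 116 183 216 273
0.67 354 270 317 375 411
crop origin 288 153
side pred nose [317.56759994 226.42282865] butt [318.9375901  272.59768215] mouth [317.15002532 219.01197569]
0.8 324 312 323 227 274
0.73 1498 219 315 392 469
crop origin 251 148
wrist pred nose [317.93306388 479.49359768] butt [316.97170347  50.23890008] mouth [319.18150937 531.60951675]
0.88 22687 275 365 45 471
crop origin 253 329
```

```bash
python3 - <<'E'
import numpy as np,cv2
f=np.load('p_scene.npz')['frame'].astype(int)
for y in range(218,242): print(y,' '.join('%3d%s'%(f[y,x].mean(),'y' if f[y,x,0]-f[y,x,2]>60 else ('r' if f[y,x,0]-f[y,x,1]>60 else '.')) for x in range(316,370,2)))
w=np.load('p_wrist.npz')['frame'].astype(int)
print('wrist')
for y in (300,330,360,390,410,430,445,455,462,468,474,478):
  l=w[y,260:380].mean(-1); m=np.nonzero((l>115)&(w[y,260:380].ptp(-1) if False else l>115))[0]+260
  print(y,' '.join('%d'%v for v in l[::5]))
E
```

```text
218  36.  36.  37.  37. 120. 130.  47.  65. 130. 132.  95.  97.  96.  96.  96.  97.  98.  93.  96.  98.  97.  97.  76y 135y 112y 100.  96.
219  36.  36.  37.  38. 104. 130.  77.  86. 139. 140.  97.  98.  98.  98.  96.  98.  97.  96.  96.  98.  96.  96.  70y 121y 126y  99.  96.
220  61.  37.  54.  92.  97. 134. 110.  77. 147. 118.  98.  97.  97.  97.  98.  96.  96.  96.  97.  97.  95.  96.  67y 107y 130y  99.  97.
221 103.  38.  58.  86.  85. 115. 110.  61. 124.  97.  96.  96.  96.  96.  97.  96.  97.  95.  96.  95.  95.  97.  67y  93y 131y 100.  98.
222 119.  36.  46.  65.  97. 130. 112.  62.  90.  96.  96.  98.  98.  95.  96.  95.  98.  95.  96.  96.  96.  96.  66y  77y 133y  96.  96.
223 119.  36.  44.  63.  91. 123. 102.  52.  71.  96.  96.  98.  98.  96.  97.  96.  97.  95.  96.  95.  95.  93.  67y  72y 135y 107y  88.
224 118.  37.  42.  51.  63.  84.  76.  44.  69.  96.  97.  97.  97.  97.  97.  96.  98.  95.  97.  96.  94.  83.  67y  67y 136y 110y  80.
225 119.  36.  36.  42.  49.  64.  57.  37.  77.  96.  96.  95.  96.  97.  95.  95.  98.  88.  90.  82.  77.  65.  67y  69y 122
[... 2494 characters left out ...]
24 19 24 21 24 16 18 32 25 136 143 140 130 118 28 26 23 13 16 23 19 19 18
410 12 19 21 27 26 27 15 24 24 69 136 140 139 128 113 15 11 20 24 24 21 17 17 16
430 11 15 25 17 20 17 19 13 71 111 134 140 138 127 112 67 21 24 14 19 20 17 12 19
445 21 20 15 17 12 2 1 19 65 110 136 141 139 126 110 72 38 20 21 20 10 23 12 2
455 21 17 16 16 18 18 13 17 72 92 134 139 135 126 108 69 63 13 8 19 22 27 23 25
462 21 23 18 17 26 20 22 30 64 65 128 137 138 125 78 77 76 21 25 21 23 21 23 20
468 2 16 18 23 22 30 20 21 44 64 122 134 135 120 65 64 14 12 20 21 22 16 20 17
474 25 15 19 18 21 9 16 19 24 20 21 24 23 17 7 15 20 7 20 15 22 23 23 17
478 18 20 21 22 27 12 14 16 16 15 23 11 12 2 6 13 3 16 19 29 20 23 25 14
```

The scene pixels put the nose at (348.5,230.3) with its line aimed at the hole centre (362,228.7), so it is aligned. I'll insert the first part.

Emit:
{"op": "apply_moves", "data": {
  "moves": [
    {"gripper":0.95,"tx":0.008,"ty":0.0184,"tz":0,"spin":0},
    {"gripper":0.95,"tx":0.014,"ty":0.0322,"tz":0,"spin":0},
    {"gripper":0.95,"tx":0.018,"ty":0.0413,"tz":0,"spin":0},
    {"gripper":0.95,"tx":0.022,"ty":0.0505,"tz":0,"spin":0},
    {"gripper":0.95,"tx":0.022,"ty":0.0505,"tz":0,"spin":0}
  ]
}}

```text
time_s: 14.88
ee_pos: [0.4758, 0.0746, 0.0681]
eef_rot: [-0.551, 0.835, -0.0, 0.001]
contact_force: [3.5, 0.8, -0.3]
grip_width: 0.095
grasp_force: 79.3
```

Emit:
{"op": "apply_moves", "data": {
  "moves": [
    {"gripper":0.95,"tx":0.004,"ty":0.0092,"tz":0,"spin":0},
    {"gripper":0.95,"tx":0.008,"ty":0.0184,"tz":0,"spin":0},
    {"gripper":0.95,"tx":0.011,"ty":0.0253,"tz":0,"spin":0},
    {"gripper":0.95,"tx":0.011,"ty":0.0253,"tz":0,"spin":0}
  ]
}}

```text
time_s: 15.22
ee_pos: [0.4865, 0.099, 0.0681]
eef_rot: [-0.551, 0.835, -0.001, 0.001]
contact_force: [5.6, -1.1, 1.8]
grip_width: 0.103
grasp_force: 79.4
```

The pin has gone 53 mm in with no resistance. I'll release, step back above the grip and regrasp it there.

Emit:
{"op": "apply_moves", "data": {
  "moves": [
    {"gripper":0.5,"tx":0,"ty":0,"tz":0,"spin":0},
    {"gripper":0.5,"tx":0,"ty":0,"tz":0,"spin":0},
    {"gripper":0.5,"tx":0,"ty":0,"tz":0,"spin":0},
    {"gripper":0.5,"tx":0,"ty":0,"tz":0.035,"spin":0},
    {"gripper":0.5,"tx":-0.014,"ty":-0.032,"tz":0.04,"spin":0},
    {"gripper":0.5,"tx":-0.0272,"ty":-0.0634,"tz":0.04,"spin":0},
    {"gripper":0.5,"tx":-0.0272,"ty":-0.0634,"tz":0.04,"spin":0}
  ]
}}

```text
time_s: 15.8
ee_pos: [0.4566, 0.0322, 0.108]
eef_rot: [-0.55, 0.835, 0.0, 0.0]
contact_force: [-0.1, 0.2, -0.7]
grip_width: 0.498
grasp_force: 0.0
```

```bash
python3 - <<'E'
from fit import *
p=r.x
c=snap('wrist');a=snap('scene')
save(c,'w7.png')
o=manip.observe();print(o['ee_pos'],o['time_s'],o['grip_width'],o['contact_force'])
d=np.array([np.cos(p[2]),np.sin(p[2]),0]); n=np.array([-d[1],d[0],0]);M=np.array(V((-.142,0,.075),p))
hsv=cv2.cvtColor(c['frame'],cv2.COLOR_RGB2HSV); red=((hsv[...,0]<8)|(hsv[...,0]>172))&(hsv[...,1]>150)&(hsv[...,2]>60)
k,l,st,ce=cv2.connectedComponentsWithStats(red.astype(np.uint8))
for i in range(1,k):
  if st[i][4]>200: print(st[i],ce[i])
for ax,dz in((-.057,0),(-.112,0),(-.057,-.0075),(-.112,-.0125)): # shoulder/butt top face, level / tilted
  print(ax,dz,px(c,M+ax*d+[0,0,.006+dz]))
E
```

```text
[0.45763342 0.03427582 0.1073329 ] 15.9 0.4965065272439571 [ 0.44113777  0.51935862 -0.7293444 ]
[ 286  229   57  119 6223] [314.14462478 286.17853126]
-0.057 0 [316.4622504  357.97807503]
-0.112 0 [316.13683442 246.39730212]
-0.057 -0.0075 [316.53450188 349.07145036]
-0.112 -0.0125 [316.28548371 237.44541143]
```

View pics/w7.png

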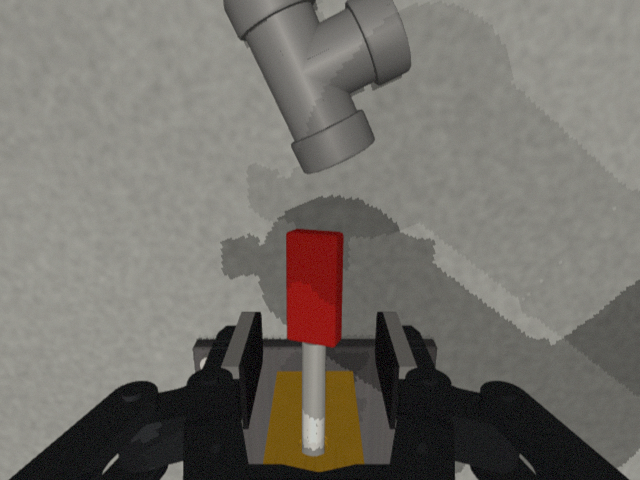

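The pin hangs in the plates slightly tilted, as predicted, with the red grip at rows 232–345, centred between the fingers, and the tee clear. I'll grip and level it.

Emit:
{"op": "apply_moves", "data": {
  "moves": [
    {"gripper":0.5,"tx":0,"ty":0,"tz":-0.03,"spin":0},
    {"gripper":0.5,"tx":0,"ty":0,"tz":-0.058,"spin":0},
    {"gripper":0.5,"tx":0,"ty":0,"tz":-0.058,"spin":0},
    {"gripper":0.9,"tx":0,"ty":0,"tz":-0.058,"spin":0},
    {"gripper":0.9,"tx":0,"ty":0,"tz":-0.058,"spin":0},
    {"gripper":0.9,"tx":0,"ty":0,"tz":-0.058,"spin":0},
    {"gripper":0.9,"tx":0,"ty":0,"tz":-0.058,"spin":0},
    {"gripper":0.9,"tx":0,"ty":0,"tz":-0.053,"spin":0},
    {"gripper":0.9,"tx":0,"ty":0,"tz":-0.049,"spin":0},
    {"gripper":0.9,"tx":0,"ty":0,"tz":-0.049,"spin":0}
  ],
  "grip_force": 35
}}

```text
time_s: 16.73
ee_pos: [0.4585, 0.0348, 0.0595]
eef_rot: [-0.55, 0.835, -0.0, 0.0]
contact_force: [-0.4, -1.9, -2.4]
grip_width: 0.311
grasp_force: 34.5
```

Emit:
{"op": "apply_moves", "data": {
  "moves": [
    {"gripper":0.9,"tx":0.004,"ty":0.0092,"tz":0,"spin":0},
    {"gripper":0.9,"tx":0.008,"ty":0.0184,"tz":0,"spin":0},
    {"gripper":0.9,"tx":0.012,"ty":0.0276,"tz":0,"spin":0},
    {"gripper":0.9,"tx":0.012,"ty":0.0276,"tz":0,"spin":0}
  ]
}}

```text
time_s: 17.07
ee_pos: [0.4709, 0.0643, 0.0582]
eef_rot: [-0.551, 0.835, 0.0, 0.0]
contact_force: [0.2, 0.4, -2.8]
grip_width: 0.308
grasp_force: 34.7
```

Emit:
{"op": "apply_moves", "data": {
  "moves": [
    {"gripper":0.9,"tx":0.004,"ty":0.0092,"tz":0,"spin":0},
    {"gripper":0.9,"tx":0.008,"ty":0.0184,"tz":0,"spin":0},
    {"gripper":0.9,"tx":0.0095,"ty":0.0221,"tz":0,"spin":0},
    {"gripper":0.9,"tx":0.0106,"ty":0.0248,"tz":0,"spin":0},
    {"gripper":0.9,"tx":0.0106,"ty":0.0248,"tz":0,"spin":0}
  ]
}}

```text
time_s: 17.48
ee_pos: [0.4805, 0.0862, 0.0583]
eef_rot: [-0.55, 0.835, -0.001, -0.002]
contact_force: [-1.0, -6.1, -0.1]
grip_width: 0.302
grasp_force: 34.9
```

Emit:
{"op": "apply_moves", "data": {
  "moves": [
    {"gripper":0.9,"tx":0.0008,"ty":0.0018,"tz":0,"spin":0},
    {"gripper":0.9,"tx":0.0018,"ty":0.0041,"tz":0,"spin":0},
    {"gripper":0.9,"tx":0.0018,"ty":0.0041,"tz":0,"spin":0},
    {"gripper":0.9,"tx":0.0018,"ty":0.0041,"tz":0,"spin":0}
  ],
  "grip_force": 60
}}

```text
time_s: 17.82
ee_pos: [0.4805, 0.0863, 0.0581]
eef_rot: [-0.55, 0.835, -0.003, -0.006]
contact_force: [-8.0, -19.7, 4.5]
grip_width: 0.299
grasp_force: 58.9
```

```bash
python3 - <<'E'
from fit import *
p=r.x; o=manip.observe();print(o['ee_pos'],o['contact_force'])
d=np.array([np.cos(p[2]),np.sin(p[2])]);M=np.array(V((-.142,0,.075),p))[:2]
print('axial',(o['ee_pos'][:2]-M)@d,'F',o['contact_force'][:2]@d)
E
```

```text
[0.48049651 0.08634776 0.05809401] [ -8.04647866 -19.67071659   4.49579821]
axial -0.028845176451910093 F -21.249567383854533
```

The motion stopped at 56 mm of the ~57 expected, with a firm 21 N reaction, so the shoulder is on the plate. I'll release, rise and verify.

Emit:
{"op": "apply_moves", "data": {
  "moves": [
    {"gripper":0.5,"tx":0,"ty":0,"tz":0,"spin":0},
    {"gripper":0.5,"tx":0,"ty":0,"tz":0,"spin":0},
    {"gripper":0.5,"tx":0,"ty":0,"tz":0,"spin":0},
    {"gripper":0.5,"tx":0,"ty":0,"tz":0.03,"spin":0},
    {"gripper":0.5,"tx":0,"ty":0,"tz":0.07,"spin":0},
    {"gripper":0.5,"tx":-0.028,"ty":-0.064,"tz":0.11,"spin":0},
    {"gripper":0.5,"tx":-0.028,"ty":-0.064,"tz":0.15,"spin":0},
    {"gripper":0.5,"tx":-0.028,"ty":-0.064,"tz":0.15,"spin":0},
    {"gripper":0.5,"tx":-0.028,"ty":-0.064,"tz":0.15,"spin":0}
  ]
}}

```text
time_s: 18.57
ee_pos: [0.4563, 0.0265, 0.2156]
eef_rot: [-0.55, 0.835, -0.002, 0.006]
contact_force: [0.5, 0.0, 0.5]
grip_width: 0.499
grasp_force: 0.0
```

```bash
python3 - <<'E'
from fit import *
p=r.x
c=snap('wrist'); f=c['frame'].astype(int)
o=manip.observe();print(o['ee_pos'],o['time_s'],o['contact_force'])
for n,x in(('out face top',(-.142,0,.098)),('out mid hole',(-.142,0,.075)),('out face bottom top-of-grip',(-.142,0,.081)),('butt top',(-.197,0,.081)),('nose',(-.032,0,.075)),('tabtop',tab(1.3)),('post',post(1.3)),('hub',(0,0,.06))): print(n,np.round(px(c,V(x,p)),1))
hsv=cv2.cvtColor(c['frame'],cv2.COLOR_RGB2HSV)
def bl(m,n):
  k,l,st,ce=cv2.connectedComponentsWithStats(m.astype(np.uint8))
  for i in range(1,k):
    if st[i][4]>80: print(n,st[i],np.round(ce[i]))
H=hsv[...,0];ok=(hsv[...,1]>130)&(hsv[...,2]>50)
bl(((H<8)|(H>172))&ok,'red'); bl((H>100)&(H<125)&ok,'blue')
u=int(px(c,V((-.17,0,.081),p))[0])
for y in range(150,420,6): print(y,f[y,u],end=';')
E
```

```text
[0.45581801 0.02751941 0.21233957] 18.6167 [1.04454015 0.18457108 0.01806493]
out face top [321.4 359. ]
out mid hole [321.5 341.6]
out face bottom top-of-grip [321.5 345.9]
butt top [321.6 278.9]
nose [321.2 453.7]
tabtop [321.3 417.8]
post [452.2 461.8]
hub [321.2 468.2]
red [ 301  269   37   77 2480] [319. 306.]
blue [ 290  407  106   56 2577] [346. 431.]
150 [93 91 87];156 [118 117 111];162 [132 131 127];168 [128 128 120];174 [144 143 135];180 [103 103  97];186 [102  99  95];192 [96 96 93];198 [100  98  97];204 [106 104 100];210 [95 95 90];216 [100  99  95];222 [101 100  95];228 [101 101  96];234 [89 89 83];240 [89 88 84];246 [90 89 87];252 [84 82 77];258 [86 83 80];264 [87 89 86];270 [87 66 63];276 [111  26  22];282 [137  15  11];288 [142  27  24];294 [139  21  20];300 [141  30  25];306 [138  15  11];312 [140  29  25];318 [140  21  21];324 [186  34  28];330 [186  36  34];336 [185  28  21];342 [173  39  37];348 [110  78   6];354 [111  84  19];360 [195 172  45];366 [191 189 183];372 [191 189 182];378 [187 185 177];384 [129 127 122];390 [108  79  19];396 [109  79  17];402 [196 172  44];408 [16 33 63];414 [ 42  83 130];
```

The red grip meets the yellow plate at row 346 with no gap (346 predicted when home), and the bright shaft shows between the plates. The blue tab is still at its closed position.

```bash
python3 -c "
from station import manip; print(manip.job_done())"
```

```text
the job is handed in; nothing more can be done
None
```

The valve is locked off: the handle is at its closed stop, and the lock pin is pushed home through both yellow plates and the tab. I handed the job in at about 19 s with the gripper clear. The other pins, the bottle and the tee weren't touched, though I took no final picture of them.

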